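# Drop the spent cell and hold the sprung hatch for a look inside

### The job

Drop the spent battery cell through the open port of the collection case while its hatch is shut. Then grip the hatch by its bar handle and raise it past its balance point, never letting it swing away to its open stop, bring it back and hold it just below the balance point (about 5 to 10 degrees short of it) so that the inside can be inspected. Finish holding it there, still and with the bar in the gripper; do not let go, and leave the other things on the table where they are.

Things in the scene. Friction and masses are not known exactly. Their poses are not given: they have to be found in the camera images.
- cell_center (a point): centre of the spent battery cell, a loose cylinder lying on the table, 15 mm in diameter and 50 mm long, about 25 g; red wrapper with one pale end. This point is its middle, 7.5 mm above the table. Its y axis runs along the cylinder. (The flat memory stick nearby, 18x50x9 mm, is not it.)
- case: collection case, a fixed grey sheet-steel box standing on the table, 160 mm deep (its x, front at -x), 210 mm wide (its y), 100 mm high, walls 4 mm, one undivided inside. Origin at the centre of its underside. The left third of its top (at +y) is a fixed deck with an open drop port; the rest is covered by the hatch. Some older cells lie inside under the hatch.
- port (a point): centre of the open rectangular drop port in the case's top, at its upper edge, 100 mm above the table; the port is 100 mm along the case's x and 62 mm along its y, with a 3 mm black edging standing 3 mm proud.
- hatch_hinge (a point): point on the hatch's hinge axis, midway along it, at the back of the case, 106 mm above the table. The axis runs along the case's y.
- bar (a point): middle of the hatch's bar handle: a round bar 14 mm in diameter along the case's y, 86 mm between its two side arms, 46 mm ahead of the hatch's front edge (free space below and between) and 206 mm from the hinge axis. Its axis lies 4 mm above the hinge axis when the hatch is shut, so it stands 110 mm above the table and 130 mm in front of the case's centre; as the hatch rises it goes up and back on a circle about the hinge. The attitude of this point turns with the hatch.
- hatch (a joint): opening angle of the hatch, a 127 mm wide, 160 mm long bare metal plate of 0.9 kg with the bar handle: 0 shut and level, growing as the front edge rises, open stop at 1.9 rad. A torsion spring at the hinge carries most of its weight: below the balance point at 1.05 rad (60 degrees) it falls shut if let go, above it the spring swings it on to the stop by itself. Raising it takes under 2 N at the bar. It turns freely and does not stay by itself anywhere between.
- usb_stick: memory stick, 18x50x9 mm, lying loose on the table: a bystander, leave it
- tape_roll: roll of tape, 103 mm across, 25 mm high, loose on the table: a bystander, leave it
- timer: small table timer, 41x68x55 mm, loose on the table: a bystander, leave it
Not all that is in view belongs to the job. Of the things that look like the part that bears cell_center, take the one that is farthest from the robot's base at the start.

How it is judged:
On the way, in this order (a step that is already met when the one before it is completed fails the run):
1. the cell has dropped through the port and lies let go inside the case, the hatch still shut (x of cell_center in the frame of case between -0.08 and 0.08 m and y of cell_center in the frame of case between -0.105 and 0.105 m and height (world z) of cell_center below 0.06 m and contact force between the fingers and cell below 0.05 N and value of joint hatch below 0.1 rad), for 0.2 s.
2. the hatch, held by the fingers, has been raised past its balance point (value of joint hatch above 1.07 rad and contact force between the fingers and hatch above 1 N), for 0.1 s.
At the end, for the whole second after the job is handed in: The cell lies inside the case, and the hatch is held still by the fingers' grip (over 1 N) at 0.80 to 1.03 rad, that is between about 1 and 14 degrees below its balance point of 1.05 rad; nothing else props it (value of joint hatch between 0.8 and 1.03 rad and velocity of joint hatch between -0.1 and 0.1 rad/s and contact force between the fingers and hatch above 1 N and contact force between cell and hatch below 0.02 N and x of cell_center in the frame of case between -0.08 and 0.08 m and y of cell_center in the frame of case between -0.105 and 0.105 m and height (world z) of cell_center below 0.06 m); the arm keeps its last pose, push and grip.
It fails at once if the hatch swung away to its open stop (over 1.8 rad) (value of joint hatch above 1.8 rad).
It fails at once if a bystander was moved by more than 30 mm (distance of any of usb_stick, tape_roll, timer from where it was at the start of the episode above 0.03 m).
It also fails if it takes over 56 s, if anything falls off the work surface, if the arm or the gripper's body presses on something with over 40 N, if the wrist force passes 120 N, or if a joint passes its speed limit or range.

### The arm

A 6-joint arm with a two-finger parallel gripper is mounted at the origin on a cart in front of the work surface, level with it; the furniture and walls round the work are solid. World frame = base frame: x ahead of the robot, y to its left, z up, the work surface at z = 0. Lengths are in m, angles in rad, forces in N, time in s.
With the tool pointing down it reaches from about 0.375 to 0.925 m from the base axis. Payload 5.7 kg.
Tool frame: the origin (TCP) lies at the very end of the fingers, on their centre line; the grasp point (between the pads) lies 19 mm behind it; z points along the fingers, y is the direction in which the jaws open and shut (so a half turn about z gives the same grasp; the last joint's range is limited). The gripper opens to 85 mm and grips with 20 to 120 N. Pads are 22 mm wide; open, the fingers measure 114 mm over their backs; the gripper's body (76 mm by 85 mm) begins 54 mm behind the grasp point. The pads swing forward as they close: fully open they stand 13 mm farther back than shut.
Start: joints at [-1.285, 0.359, 1.51, -0, 1.272, -0.115], TCP at [0.234, -0.552, 0.231] pointing down, gripper open.
Joint ranges: [-2.97, 2.97], [-1.01, 2.36], [0.21, 2.38], [-0.96, 4.11], [0.2, 2.71], [-2.98, 2.98]. Speed limits (rad/s): [2.39, 2.39, 3.14, 3.14, 3.14, 3.14].

### API

Orientations are given as a 3x3 rotation matrix whose columns are the frame's x, y, z axes.
In Python, from rig import sensors, cams, robot gives the robot as it stands.
- The arm moves only by the shell command python3 -m jog 'ROWS' [FORCE]. ROWS is text: rows parted by semicolons, each of 7 numbers parted by spaces: the finger opening in m, from 0 to 0.0854, then the shift along the tool's x, y, z in m, then the turn, a rotation vector about the tool's x, y, z in degrees. In form: claw x y z wx wy wz; .... A call has 1 to 12 rows; each row shifts and turns the commanded pose from where the row before left it, along the tool's axes as they then stand; what a row does not reach is not made up. A row lasts 1/10 s, in which the tool goes at most 50 mm and 8.59 degrees, less where a joint would pass 70% of its speed; a pose out of reach is approached as far as the arm can. A call with a gripper value outside its range is refused whole. The fingers move at their own pace and stop on an object; FORCE is the grip in N (left out, the last holds). Time passes only in rows, so rows that do not move let the fingers close. It gives the time, the measured TCP pose, the force and the opening at its end, in the units of the state.
- sensors.state(): the state, without advancing time (a new reading comes with each control period).
- cams.read_camera(name): name is "side" or "top"; returns the picture (480x640x3 uint8, red, green, blue); there is no depth.
- cams.camera_params(name): a dict with "fx", "fy", "cx", "cy" (pixels), "eye" and "attitude" of the camera in the world. Camera axes: x right, y down, z forward; pixel columns grow to the right and rows downward; lengths in m; the calibration is good to about 2 mm. A picture is of the moment at which its call begins. camera_params takes no time and is no camera call.
- robot.sign_off(): hands the job in, once; it reports no verdict.
Trained networks look in the newest picture that a camera, given by its name, has taken for a name from the list of things; names that differ only in an ending like _2 or _b are one class to them, and where a whole thing is asked for, a point or a joint stands for the part that bears it (a point fixed in the world has none). Each returns a list of dicts, best first, with "score" (0 to 1); they miss things now and then, are a little off and sometimes report something else, mostly with a low value. They report only what shows in the picture. A call takes as long as a camera call. They do not tell look-alikes from the thing itself.
- cams.outline_of(query, camera): "region" (480x640 bool, what is visible of it) and "pixel" ([column, row] in pixels, amid what is visible of it).
- cams.place_of(query, camera): "pixel" ([column, row] in pixels: a listed point, or the origin of a listed thing).
The state is a dict: "t": time; "joint_pos": joint angles; "joint_vel": joint speeds; "tau": joint torques, N m; "ee_pos": TCP position; "eef_rot": TCP orientation; "wrist_force": force on the tool from outside, world axes, zero at the start; "wrist_torque": the same for the moment, N m; "opening": finger opening in m.
Only numpy, scipy, OpenCV 4.12 (cv2) and the standard library are available. Lean on these libraries where they do the work, as an engineer would, in place of code of your own. Each camera call takes 0.05 s, during which the arm holds its last target.

## Working session

There is one attempt and no reset: what is moved stays moved. The work goes in short steps, Python scripts to look and compute and a shell command to move; the robot and the scene stay as the last step left them, time stands still between calls to the robot, and variables do not carry over. Pictures are saved under pics/ and viewed, and the job is handed in when it is done.

```bash
mkdir -p pics; ls; python3 - <<'E'
from rig import sensors,cams,robot
import cv2,numpy as np
s=sensors.state()
for k,v in s.items(): print(k,np.round(v,4).tolist())
for n in("side","top"):
    im=cams.read_camera(n); cv2.imwrite(f"pics/{n}0.png",im[:,:,::-1]); print(n,cams.camera_params(n))
    for q in("cell_center","port","hatch_hinge","bar","case","usb_stick","tape_roll","timer"):
        print(q,[(np.round(d["pixel"],1).tolist(),round(d["score"],2)) for d in cams.place_of(q,n)])
E
```

```text
pics
t 0.0
joint_pos [-1.2851, 0.3595, 1.5115, -0.0, 1.2725, -0.1151]
joint_vel [0.0003, 0.0003, 0.0011, -0.0012, 0.0006, 0.0013]
tau [0.0013, -52.7616, -27.862, 0.0003, 0.0131, -0.0]
ee_pos [0.2339, -0.5518, 0.2304]
eef_rot [[0.9207, 0.3902, -0.0006], [0.3902, -0.9207, 0.0018], [0.0002, -0.0019, -1.0]]
wrist_force [0.7775, 0.2431, 0.2163]
wrist_torque [-0.0038, -0.0046, -0.0205]
opening 0.0854
side {'fx': 512.9913028302456, 'fy': 512.9913028302456, 'cx': 320.95882711336634, 'cy': 239.57950131661676, 'eye': array([ 1.15880778, -0.35232625,  0.74916155]), 'attitude': array([[ 0.62694663,  0.51558429, -0.58404689],
       [ 0.77881775, -0.43356274,  0.45328386],
       [-0.01951493, -0.73905087, -0.67336689]])}
cell_center [([273.0, 256.9], 0.71), ([340.5, 233.0], 0.59)]
port [([247.7, 287.0], 0.61)]
hatch_hinge [([206.5, 340.9], 0.97)]
bar [([176.3, 254.6], 0.6), ([251.3, 287.1], 0.41)]
case [([225.8, 337.9], 0.75), ([370.9, 210.4], 0.72)]
usb_stick [([357.3, 271.4], 0.47)]
tape_roll [([403.0, 234.4], 0.81)]
timer [([373.2, 212.3], 0.93), ([170.5, 251.8], 0.7), ([221.4, 337.4], 0.45), ([343.4, 235.0], 0.21)]
top {'fx': 496.03494051597147, 'fy': 496.03494051597147, 'cx': 321.2405076160527, 'cy': 240.86981889310036, 'eye': array([0.43756056, 0.05192215, 0.98030274]), 'attitude': array([[-0.01436618, -0.98434372,  0.17567317],
       [-0.99985035,  0.01583547,  0.0069647 ],
       [-0.00963752, -0.17554682, -0.98442391]])}
cell_center [([258.4, 282.2], 0.7), ([287.1, 315.2], 0.55), ([332.1, 305.1], 0.55)]
port [([397.9, 228.8], 0.72)]
hatch_hinge [([461.6, 198.7], 0.96)]
bar [([446.6, 312.8], 0.56)]
case [([422.9, 241.1], 0.57), ([461.6, 201.2], 0.27)]
usb_stick [([277.4, 234.0], 0.66)]
tape_roll [([205.9, 239.5], 0.57), ([257.7, 283.3], 0.56)]
timer [([199.8, 295.7], 0.65), ([443.5, 309.4], 0.41)]
```

View pics/top0.png

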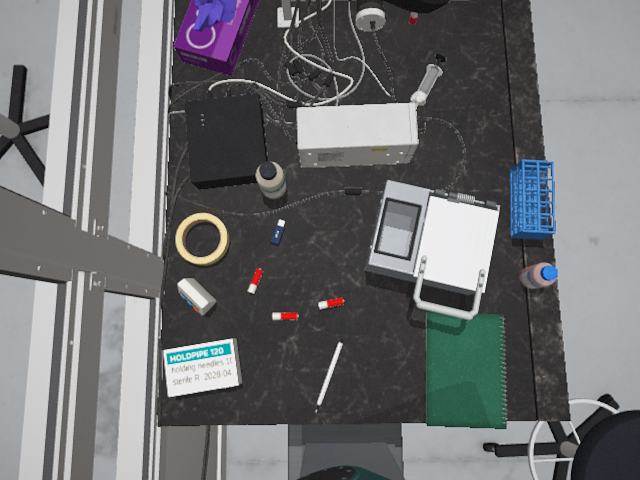

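View pics/side0.png

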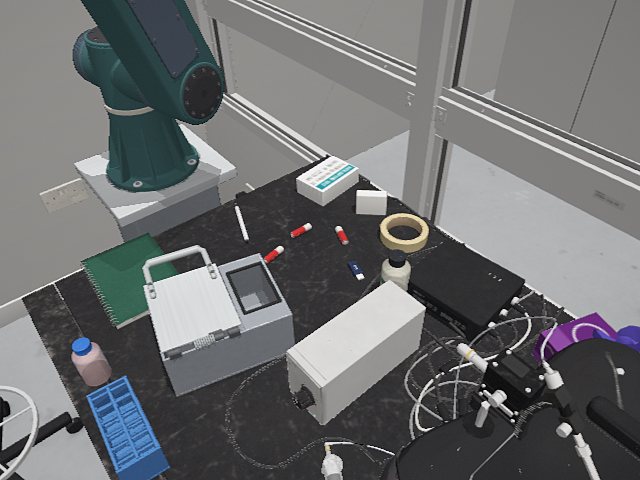

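```bash
cat > h.py <<'E'
import numpy as np,cv2
from rig import sensors,cams,robot
def ray(n,px):
    p=cams.camera_params(n); d=np.array([(px[0]-p["cx"])/p["fx"],(px[1]-p["cy"])/p["fy"],1.0])
    return p["eye"],p["attitude"]@d
def at_z(n,px,z):
    e,d=ray(n,px); return e+d*(z-e[2])/d[2]
def proj(n,P):
    p=cams.camera_params(n); c=p["attitude"].T@(np.asarray(P)-p["eye"]); return [p["fx"]*c[0]/c[2]+p["cx"],p["fy"]*c[1]/c[2]+p["cy"]]
def tri(a,b):
    e1,d1=ray("top",a);e2,d2=ray("side",b)
    A=np.stack([d1,-d2],1);t=np.linalg.lstsq(A,e2-e1,rcond=None)[0]
    p,q=e1+t[0]*d1,e2+t[1]*d2
    return (p+q)/2,np.linalg.norm(p-q)
E
python3 - <<'E'
from h import *
np.set_printoptions(precision=4,suppress=True)
for n,l in (("top",[(258.4,282.2),(287.1,315.2),(332.1,305.1),(277.4,234)]),("side",[(273,256.9),(340.5,233),(357.3,271.4)])):
    for p in l: print(n,p,at_z(n,p,.0075))
for q,z,a,b in(("port",.1,(397.9,228.8),(247.7,287)),("hinge",.106,(461.6,198.7),(206.5,340.9)),("bar",.11,(446.6,312.8),(176.3,254.6)),("case",0,(422.9,241.1),(225.8,337.9))):
    print(q,at_z("top",a,z),at_z("side",b,z),tri(a,b))
E
```

```text
top (258.4, 282.2) [0.5306 0.1835 0.0075]
top (287.1, 315.2) [0.4656 0.1272 0.0075]
top (332.1, 305.1) [0.4838 0.0395 0.0075]
top (277.4, 234) [0.6265 0.1462 0.0075]
side (273, 256.9) [0.493  0.0372 0.0075]
side (340.5, 233) [0.5263 0.1928 0.0075]
side (357.3, 271.4) [0.6363 0.1433 0.0075]
port [ 0.6146 -0.0807  0.1   ] [ 0.6089 -0.087   0.1   ] (array([ 0.6124, -0.0841,  0.1016]), np.float64(0.00820001918436352))
hinge [ 0.6671 -0.1974  0.106 ] [ 0.6679 -0.1993  0.106 ] (array([ 0.6672, -0.1984,  0.1047]), np.float64(0.001324869964029937))
bar [ 0.4628 -0.1574  0.11  ] [ 0.4675 -0.1475  0.11  ] (array([ 0.4651, -0.1522,  0.111 ]), np.float64(0.010734024201962447))
case [ 0.6088 -0.1448  0.    ] [ 0.6034 -0.1439  0.    ] (array([ 0.6075, -0.1446,  0.0049]), np.float64(0.0017031230543739723))
```

The top view shows three red cells with pale ends, at about (256,281), (286,316) and (331,303). Their distances from the base are 0.56, 0.48 and 0.485 m, so (256,281) is the one meant. The blue stick is at (277,232). I'll confirm with a crop and refine the poses.

```bash
python3 - <<'E'
from h import *
np.set_printoptions(precision=4,suppress=True)
a=cv2.imread("pics/top0.png");b=cv2.imread("pics/side0.png")
A=cv2.resize(a[220:340,170:360],None,fx=4,fy=4,interpolation=cv2.INTER_CUBIC)
cv2.imwrite("pics/crop_cell.png",A)
B=cv2.resize(a[170:330,355:515],None,fx=3.6,fy=3.6,interpolation=cv2.INTER_CUBIC)
cv2.imwrite("pics/crop_case.png",B)
B=cv2.resize(b[230:400,130:310],None,fx=3.5,fy=3.5,interpolation=cv2.INTER_CUBIC)
cv2.imwrite("pics/crop_case_s.png",B)
for n,im in(("top",a),("side",b)):
    cams.read_camera(n)
    for d in cams.outline_of("cell_center",n):
        m=d["region"]; ys,xs=np.nonzero(m); 
        pts=np.array([at_z(n,(x,y),.0085)[:2] for x,y in zip(xs,ys)])
        c=pts.mean(0); w,v=np.linalg.eigh(np.cov((pts-c).T)); t=(pts-c)@v
        print(n,d["pixel"],round(d["score"],2),m.sum(),c,"mid",c+v@((t.max(0)+t.min(0))/2),"ang",np.degrees(np.arctan2(*v[::-1,1])),np.ptp(t,axis=0))
E
```

```text
top [195.4, 225.7] 0.65 1261 [0.621 0.297] mid [0.6202 0.2957] ang 52.40007503398473 [0.1037 0.1088]Traceback (most recent call last):
  File "<stdin>", line 14, in <module>
  File "h.py", line 7, in at_z
    e,d=ray(n,px); return e+d*(z-e[2])/d[2]
        ~~~^^^^^^
  File "h.py", line 4, in ray
    p=cams.camera_params(n); d=np.array([(px[0]-p["cx"])/p["fx"],(px[1]-p["cy"])/p["fy"],1.0])
ValueError: time passes only in moves, steps and waits
```

View pics/crop_cell.png

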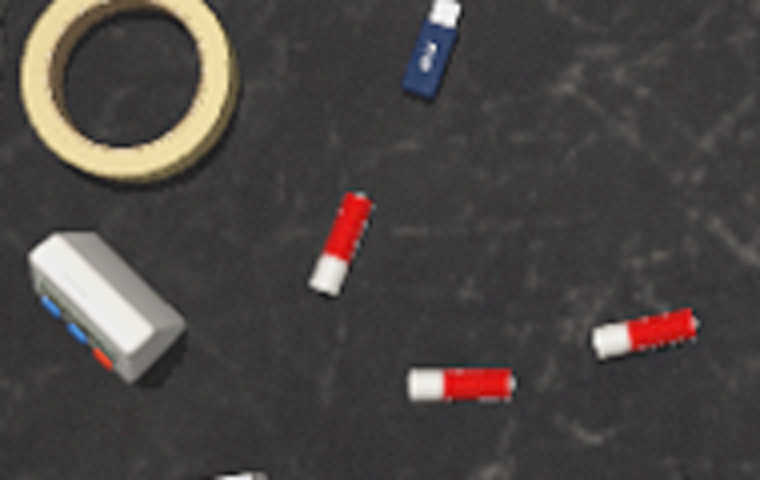

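View pics/crop_case.png

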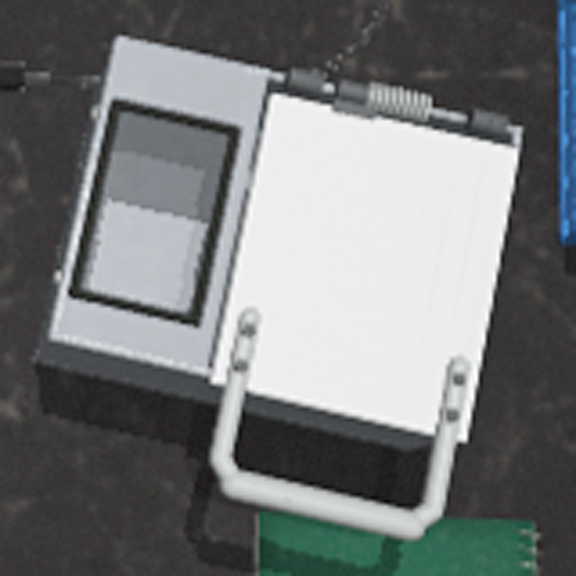

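View pics/crop_case_s.png

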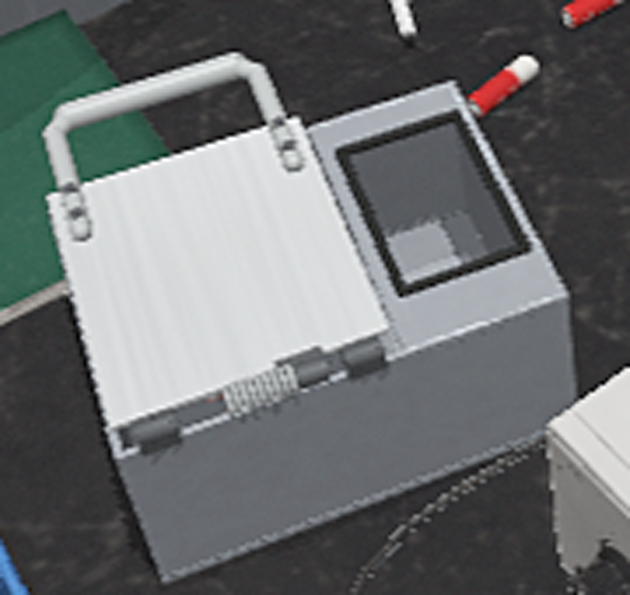

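The crop confirms the cell (pale end nearer the robot and to the left). At (286,316) and (331,303) are the look-alikes, and the blue stick is at the top. Next I fit the case from the corners seen in both views.

```bash
cat > h.py <<'E'
import numpy as np,cv2
from rig import sensors,cams,robot
np.set_printoptions(precision=4,suppress=True)
CP={n:cams.camera_params(n) for n in("top","side")}
def ray(n,px):
    p=CP[n]; d=np.array([(px[0]-p["cx"])/p["fx"],(px[1]-p["cy"])/p["fy"],1.0])
    return p["eye"],p["attitude"]@d
def at_z(n,px,z):
    e,d=ray(n,px); return e+d*(z-e[2])/d[2]
def proj(n,P):
    p=CP[n]; c=p["attitude"].T@(np.asarray(P)-p["eye"]); return np.array([p["fx"]*c[0]/c[2]+p["cx"],p["fy"]*c[1]/c[2]+p["cy"]])
E
python3 - <<'E'
from h import *
from scipy.optimize import least_squares
a=cv2.imread("pics/top0.png")[:,:,::-1].astype(int);b=cv2.imread("pics/side0.png")[:,:,::-1].astype(int)
for n,im,(u,v) in(("top",a,(256,281)),("side",b,(342,235))):
    m=np.zeros((480,640),bool); m[v-18:v+18,u-16:u+16]=True
    m&=(im[:,:,0]>130)
    ys,xs=np.nonzero(m)
    pts=np.array([at_z(n,(x,y),.009)[:2] for x,y in zip(xs,ys)])
    c=pts.mean(0); w,V=np.linalg.eigh(np.cov((pts-c).T)); t=(pts-c)@V
    print(n,m.sum(),c,"mid",c+V@((t.max(0)+t.min(0))/2),"ang",np.degrees(np.arctan2(*V[::-1,1])),np.ptp(t,axis=0))
obs=[]
def T(x,y,base): return base
top=[((117,38),'A'),((50,340),'B'),((115,102),'Pbl'),((242,130),'Pbr'),((200,325),'Pfr'),((70,297),'Pfl'),((325,506),'bar')]
sd=[((568,295),'A'),((453,83),'B'),((165,580),'C'),((338,152),'Pfr'),((460,113),'Pfl'),((530,247),'Pbl'),((403,295),'Pbr'),((150,90),'bar')]
obs=[("top",k,np.array(p)/3.6+[355,170]) for p,k in top]+[("side",k,np.array(p)/3.5+[130,230]) for p,k in sd]
def pt(k,q):
    x,y,th,py,hy,px=q[:6]
    L={'A':(.08,.105,.1),'B':(-.08,.105,.1),'C':(.08,-.105,0),'Pbl':(px+.053,py+.034,.103),'Pbr':(px+.053,py-.034,.103),'Pfr':(px-.053,py-.034,.103),'Pfl':(px-.053,py+.034,.103),'bar':(-.13,hy,.11)}[k]
    c,s=np.cos(th),np.sin(th); return np.array([x+c*L[0]-s*L[1],y+s*L[0]+c*L[1],L[2]])
def f(q): return np.concatenate([proj(n,pt(k,q))-o-q[6:8]*(n=="top")-q[8:10]*(n=="side") for n,k,o in obs]+[q[6:]*.7])
r=least_squares(f,[.6,-.15,-.2,.065,-.04,0,0,0,0,0],loss="soft_l1")
q=r.x; print(q, "yaw",np.degrees(q[2]))
for (n,k,o),e in zip(obs,f(q)[:30].reshape(-1,2)): print(n,k,e)
q2=q.copy(); 
c,s=np.cos(q[2]),np.sin(q[2])
for nm,L in(("port",(q[5],q[3],.1)),("bar",(-.13,q[4],.11)),("hinge",(.076,q[4],.106))):
    print(nm,q[0]+c*L[0]-s*L[1],q[1]+s*L[0]+c*L[1],L[2])
E
```

```text
top 185 [0.5342 0.1902] mid [0.5344 0.1902] ang 158.31969967412522 [0.0146 0.0507]
side 119 [0.5321 0.1902] mid [0.5323 0.1897] ang 157.57320454037225 [0.0147 0.059 ]
[ 0.6018 -0.1458 -0.2495  0.0671 -0.0413 -0.0041 -0.8853 -0.0066 -0.4336
 -0.4935] yaw -14.294947144169441
top A [0.0261 0.1053]
top B [-0.2432  0.1932]
top Pbl [-0.7097 -1.6778]
top Pbr [ 0.6595 -1.0986]
top Pfr [0.4947 1.0323]
top Pfl [-0.7341  0.0682]
top bar [0.018  0.6002]
side A [0.1697 0.2184]
side B [ 0.1524 -0.6894]
side C [-0.2036  1.1818]
side Pfr [-1.4633 -1.249 ]
side Pfl [ 0.1627 -1.8767]
side Pbl [1.6529 0.3332]
side Pbr [-1.1814  0.3858]
side bar [0.2593 0.3728]
port 0.614374577246757 -0.07978847605710096 0.1
bar 0.4656407452876503 -0.15373180695605118 0.11
hinge 0.6652624723944986 -0.20459599934007472 0.106
```

Fit residuals are small, and the points match the stated heights and sizes. Results: case yaw is −14.3°, the bar is at (0.466,−0.154), the port at (0.614,−0.080), and the cell at (0.533,0.190) with its axis at 158°. Now I move towards the cell.

```bash
python3 -m jog '0.05 0.034 -0.034 0 0 0 0; 0.05 0.034 -0.034 0 0 0 0; 0.05 0.034 -0.034 0 0 0 0; 0.05 0.034 -0.034 0 0 0 0; 0.05 0.034 -0.034 0 0 0 0; 0.05 0.034 -0.034 0 0 0 0; 0.05 0.034 -0.034 0 0 0 0; 0.05 0.034 -0.034 0 0 0 0; 0.05 0.034 -0.034 0 0 0 0; 0.05 0.034 -0.034 0 0 0 0; 0.05 0.034 -0.034 0 0 0 0; 0.05 0.034 -0.034 0 0 0 0' 30
python3 -m jog '0.05 0.034 -0.034 0 0 0 -8.5; 0.05 0 0 0 0 0 -8.5; 0.05 0 0 0 0 0 -8.5; 0.05 0 0 0 0 0 -8.5; 0.05 0 0 0 0 0 -8.5; 0.05 0 0 0 0 0 -8.5; 0.05 0 0 0 0 0 -8.5; 0.05 0 0 0 0 0 -8.5; 0.05 0 0 0 0 0 -8.5; 0.05 0 0 0 0 0 -8.5; 0.05 0 0 0 0 0 -8.5; 0.05 0 0 0 0 0 -8.5'
python3 - <<'E'
from h import *
s=sensors.state(); print(s["joint_pos"],s["ee_pos"],s["eef_rot"],s["t"])
E
```

```text
t: 2.2
ee_pos: [0.4512, -0.0156, 0.2317]
eef_rot: [[0.921, 0.39, 0.001], [0.39, -0.921, -0.0], [0.001, 0.001, -1.0]]
wrist_force: [0.3, -0.3, -0.0]
opening: 0.0501
t: 3.4
ee_pos: [0.4686, 0.027, 0.2314]
eef_rot: [[-0.578, 0.816, 0.0], [0.816, 0.578, 0.0], [-0.0, 0.0, -1.0]]
wrist_force: [0.4, -0.8, 0.5]
opening: 0.0502
[-0.0899  0.1693  1.7806  0.0001  1.1914 -0.7063] [0.4686 0.027  0.2314] [[-0.578   0.816   0.0002]
 [ 0.816   0.578   0.0001]
 [-0.      0.0002 -1.    ]] 3.4
```

```bash
python3 -m jog '0.05 0.024 0.0367 0 0 0 0; 0.05 0.024 0.0367 0 0 0 0; 0.05 0.024 0.0367 0 0 0 0; 0.05 0.024 0.0367 0 0 0 0; 0.05 0 0 0 0 0 -8.2; 0.05 0 0 0.03 0 0 -8.2; 0.05 0 0 0.04 0 0 -8.2; 0.05 0 0 0.04 0 0 -8.2; 0.05 0 0 0.03 0 0 0; 0.05 0 0 0 0 0 0; 0.05 0 0 0 0 0 0'
python3 - <<'E'
from h import *
s=sensors.state(); print(s["joint_pos"],s["ee_pos"],s["eef_rot"],s["t"])
for n in("top","side"):
    im=cams.read_camera(n)[:,:,::-1].copy()
    u,v=map(int,proj(n,s["ee_pos"])); u=min(max(u,100),540);v=min(max(v,80),400)
    cv2.imwrite(f"pics/{n}1.png",cv2.resize(im[v-80:v+80,u-100:u+100],None,fx=4,fy=3.75))
E
```

```text
t: 4.5
ee_pos: [0.5339, 0.1898, 0.0915]
eef_rot: [[-0.925, 0.379, -0.001], [0.379, 0.925, -0.0], [0.001, -0.0, -1.0]]
wrist_force: [0.9, -0.5, 1.2]
opening: 0.0503
[ 0.2196  0.4733  1.7277  0.0001  0.9414 -0.9627] [0.5339 0.1898 0.0915] [[-0.9255  0.3788 -0.0008]
 [ 0.3788  0.9255 -0.0001]
 [ 0.0007 -0.0004 -1.    ]] 4.5
```

View pics/side1.png

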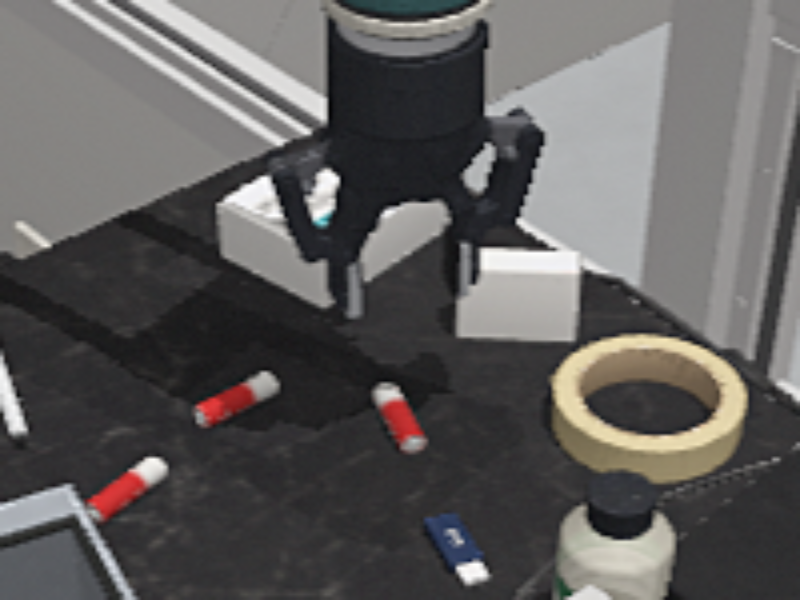

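View pics/top1.png

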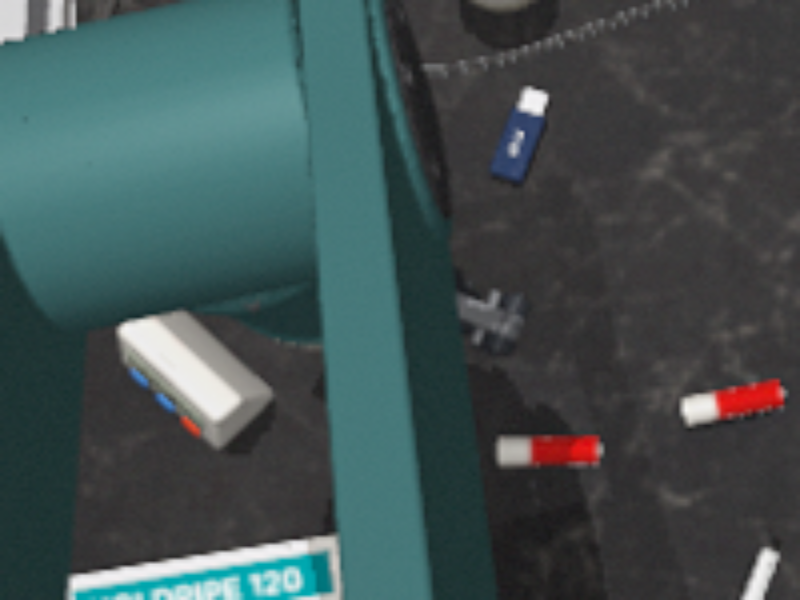

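The side view shows the fingers at (350,300) and (465,285) straddling the cell at (400,415) from above. I'll descend and grip.

```bash
python3 -m jog '0.05 0 0 0.03 0 0 0; 0.05 0 0 0.03 0 0 0; 0.05 0 0 0.015 0 0 0; 0.05 0 0 0.010 0 0 0; 0.05 0 0 0.0025 0 0 0; 0.05 0 0 0 0 0 0; 0.0 0 0 0 0 0 0; 0.0 0 0 0 0 0 0; 0.0 0 0 0 0 0 0; 0.0 0 0 0 0 0 0; 0.0 0 0 0 0 0 0' 30
python3 -m jog '0.0 0 0 -0.02 0 0 0; 0.0 0 0 -0.03 0 0 0; 0.0 0 0 -0.04 0 0 0; 0.0 0 0 -0.04 0 0 0; 0.0 0 0 -0.04 0 0 0; 0.0 0 0 -0.03 0 0 0; 0.0 0 0 0 0 0 0'
python3 - <<'E'
from h import *
s=sensors.state(); print(s["joint_pos"],s["ee_pos"],s["eef_rot"],s["t"])
for n in("side",):
    im=cams.read_camera(n)[:,:,::-1].copy()
    u,v=map(int,proj(n,s["ee_pos"])); u=min(max(u,100),540);v=min(max(v,80),400)
    cv2.imwrite(f"pics/{n}2.png",cv2.resize(im[v-80:v+80,u-100:u+100],None,fx=4,fy=3.75))
E
```

```text
t: 5.7
ee_pos: [0.5346, 0.19, 0.0048]
eef_rot: [[-0.926, 0.378, 0.002], [0.378, 0.926, 0.0], [-0.001, 0.001, -1.0]]
wrist_force: [0.1, -0.0, 5.7]
opening: 0.0135
t: 6.4
ee_pos: [0.537, 0.1906, 0.2089]
eef_rot: [[-0.926, 0.378, 0.009], [0.378, 0.926, 0.002], [-0.008, 0.005, -1.0]]
wrist_force: [0.3, 0.2, -0.0]
opening: 0.0139
[ 0.2197  0.3322  1.6119  0.0001  1.1882 -0.9632] [0.537  0.1906 0.2089] [[-0.9256  0.3783  0.0091]
 [ 0.3783  0.9257  0.0021]
 [-0.0076  0.0054 -1.    ]] 6.4
```

View pics/side2.png

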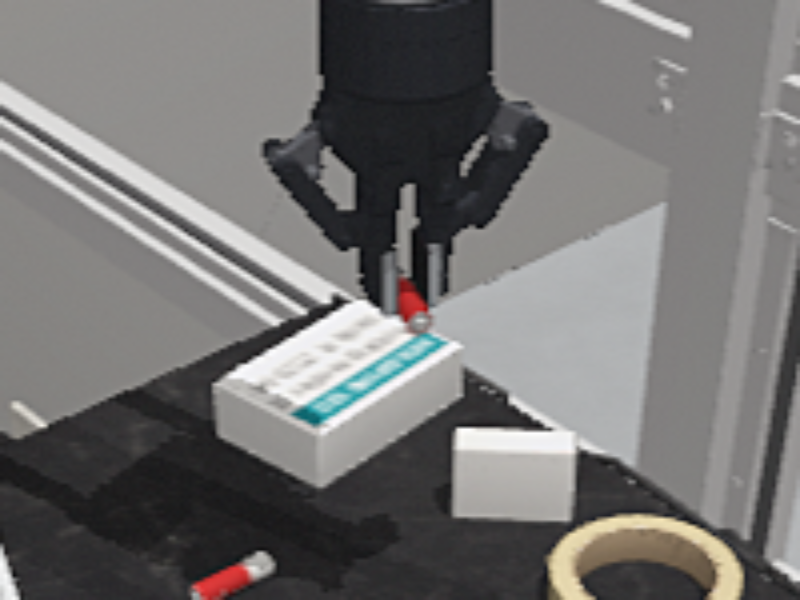

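The cell is held between the pads near the tips, red end towards the camera at (418,318). Carry it over the port.

```bash
python3 -m jog '0.0 -0.0248 -0.0316 0 0 0 0; 0.0 -0.0248 -0.0316 0 0 0 0; 0.0 -0.0248 -0.0316 0 0 0 0; 0.0 -0.0248 -0.0316 0 0 0 0; 0.0 -0.0248 -0.0316 0 0 0 0; 0.0 -0.0248 -0.0316 0 0 0 0; 0.0 -0.0248 -0.0316 0 0 0 -7.5; 0.0 0 0 0 0 0 0; 0.0 0 0 0.03 0 0 0; 0.0 0 0 0.03 0 0 0; 0.0 0 0 0 0 0 0; 0.0 0 0 0 0 0 0'
python3 - <<'E'
from h import *
s=sensors.state(); print(s["joint_pos"],s["ee_pos"],s["eef_rot"],s["t"])
for n in("side","top"):
    im=cams.read_camera(n)[:,:,::-1].copy()
    u,v=map(int,proj(n,s["ee_pos"])); print(n,u,v)
    cv2.imwrite(f"pics/{n}3.png",cv2.resize(im[v-80:v+80,u-100:u+100],None,fx=4,fy=3.75))
E
```

```text
t: 7.65
ee_pos: [0.6097, -0.0798, 0.1428]
eef_rot: [[-0.967, 0.255, -0.003], [0.255, 0.967, 0.001], [0.003, 0.0, -1.0]]
wrist_force: [-0.2, 0.2, -0.5]
opening: 0.0132
[-0.2427  0.469   1.5709  0.0003  1.1051 -1.5562] [ 0.6097 -0.0798  0.1428] [[-0.9671  0.2545 -0.0032]
 [ 0.2545  0.9671  0.0011]
 [ 0.0034  0.0002 -1.    ]] 7.65
side 248 267
top 401 226
```

View pics/side3.png

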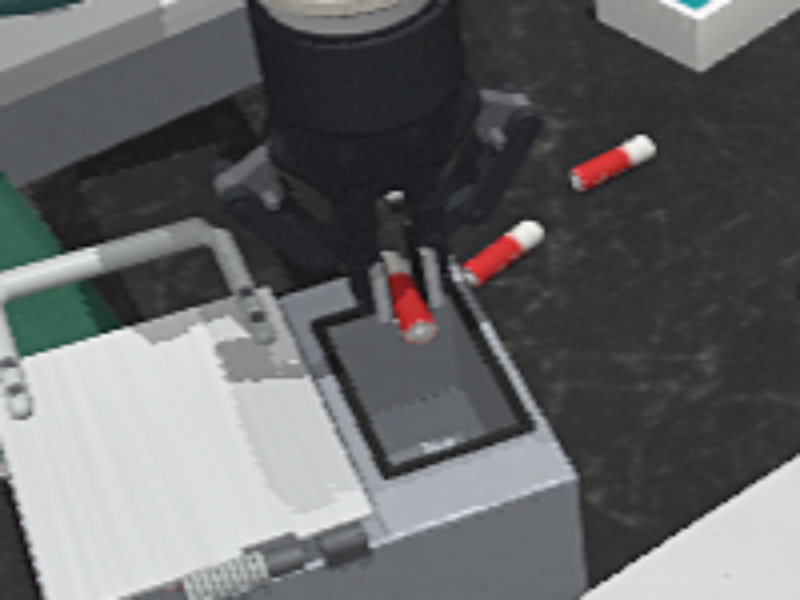

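View pics/top3.png

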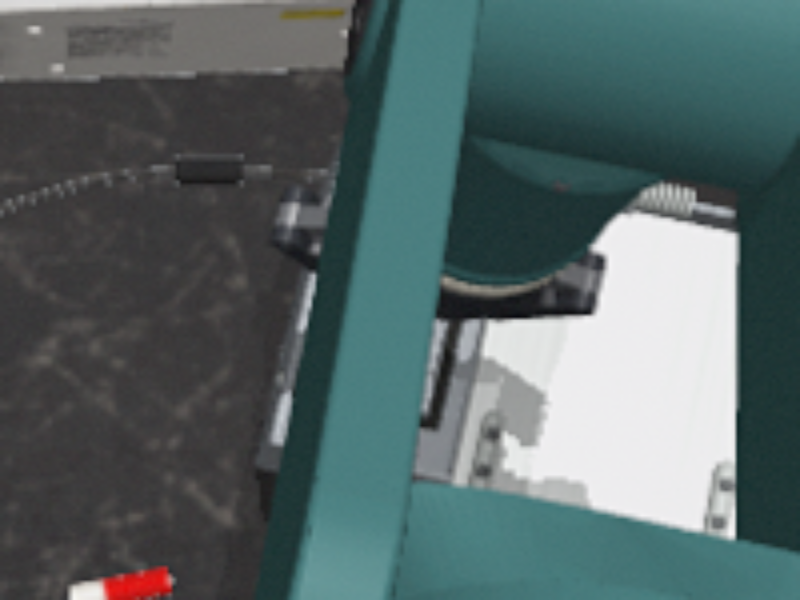

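The cell is over the port, red end at (418,330) in the side crop, in line with its long side. I'll shift 5 mm, lower to just above the edging and release.

```bash
python3 -m jog '0.0 -0.005 0 0.015 0 0 0; 0.0 0 0 0.015 0 0 0; 0.0 0 0 0 0 0 0; 0.03 0 0 0 0 0 0; 0.035 0 0 0 0 0 0; 0.035 0 0 0 0 0 0; 0.035 0 0 0 0 0 0; 0.035 0 0 0 0 0 0; 0.035 0 0 -0.03 0 0 0; 0.035 0 0 -0.04 0 0 0; 0.035 0 0 -0.04 0 0 0; 0.035 0 0 -0.03 0 0 0'
python3 - <<'E'
from h import *
s=sensors.state(); print(s["joint_pos"],s["ee_pos"],s["eef_rot"],s["t"])
for n in("side",):
    im=cams.read_camera(n)[:,:,::-1].copy()
    u,v=250,290
    cv2.imwrite(f"pics/{n}4.png",cv2.resize(im[v-80:v+80,u-100:u+100],None,fx=4,fy=3.75))
E
```

```text
t: 8.95
ee_pos: [0.6164, -0.0821, 0.2567]
eef_rot: [[-0.967, 0.254, 0.003], [0.254, 0.967, -0.001], [-0.003, 0.0, -1.0]]
wrist_force: [0.3, -0.5, -0.9]
opening: 0.0349
[-0.2435  0.3682  1.4305  0.0001  1.3403 -1.5571] [ 0.6164 -0.0821  0.2567] [[-0.9671  0.2544  0.0026]
 [ 0.2544  0.9671 -0.0005]
 [-0.0026  0.0001 -1.    ]] 8.95
```

View pics/side4.png

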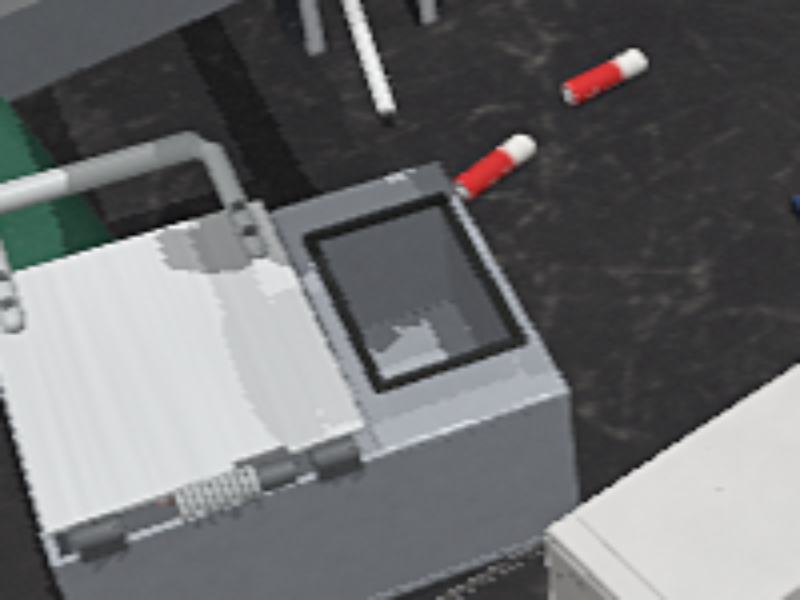

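The deck is clear and the fingers are empty. I'll move above the bar and turn the jaws across it, which also clears the top camera's view into the port.

```bash
python3 -m jog '0.04 0.032 -0.027 0 0 0 0; 0.04 0.032 -0.027 0 0 0 0; 0.04 0.032 -0.027 0 0 0 0; 0.04 0.032 -0.027 0 0 0 0; 0.04 0 0 0 0 0 8.2; 0.04 0 0 0 0 0 8.2; 0.04 0 0 0 0 0 8.2; 0.04 0 0 0 0 0 8.2; 0.04 0 0 0 0 0 8.2; 0.04 0 0 0 0 0 8.2; 0.04 0 0 0 0 0 8.2; 0.04 0 0 0 0 0 8.2'
python3 -m jog '0.04 0 0 0 0 0 8.2; 0.04 0 0 0 0 0 8.2; 0.04 0 0 0 0 0 7.6; 0.04 0 0 0 -8 0 0; 0.04 0 0 0 -8 0 0; 0.04 0 0 0 -8 0 0; 0.04 0 0 0 -6 0 0; 0.04 0 0 0 0 0 0; 0.04 0 0 0 0 0 0'
python3 - <<'E'
from h import *
s=sensors.state(); print(s["joint_pos"],s["ee_pos"],s["eef_rot"],s["t"])
for n in("side","top"):
    im=cams.read_camera(n)[:,:,::-1].copy()
    cv2.imwrite(f"pics/{n}5.png",im)
im=cv2.imread("pics/top5.png"); cv2.imwrite("pics/top5c.png",cv2.resize(im[170:330,335:535],None,fx=4,fy=3.75))
E
```

```text
t: 10.2
ee_pos: [0.4643, -0.1537, 0.2538]
eef_rot: [[-0.162, 0.987, 0.0], [0.987, 0.162, 0.0], [0.0, 0.0, -1.0]]
wrist_force: [-0.9, -0.5, -1.1]
opening: 0.0401
t: 11.1
ee_pos: [0.4643, -0.1541, 0.2541]
eef_rot: [[0.249, 0.84, 0.483], [0.969, -0.216, -0.124], [0.0, 0.499, -0.867]]
wrist_force: [0.9, 0.4, -0.4]
opening: 0.0402
[-0.5915 -0.0607  2.1102  0.2928  0.6156 -0.539 ] [ 0.4643 -0.1541  0.2541] [[ 0.2486  0.8395  0.4831]
 [ 0.9686 -0.2156 -0.1237]
 [ 0.0003  0.4987 -0.8668]] 11.1
```

View pics/side5.png

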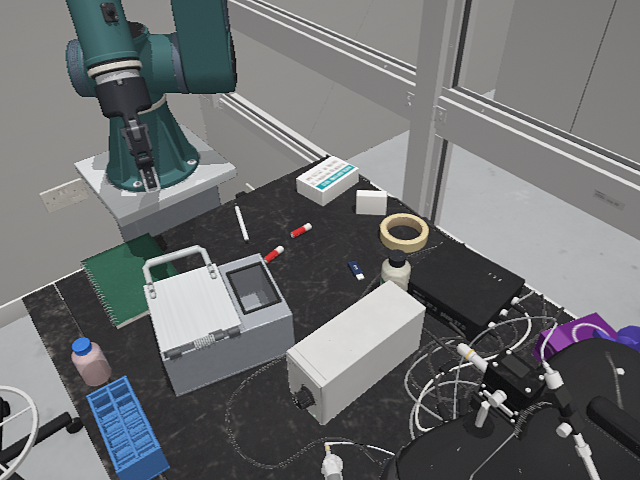

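View pics/top5c.png

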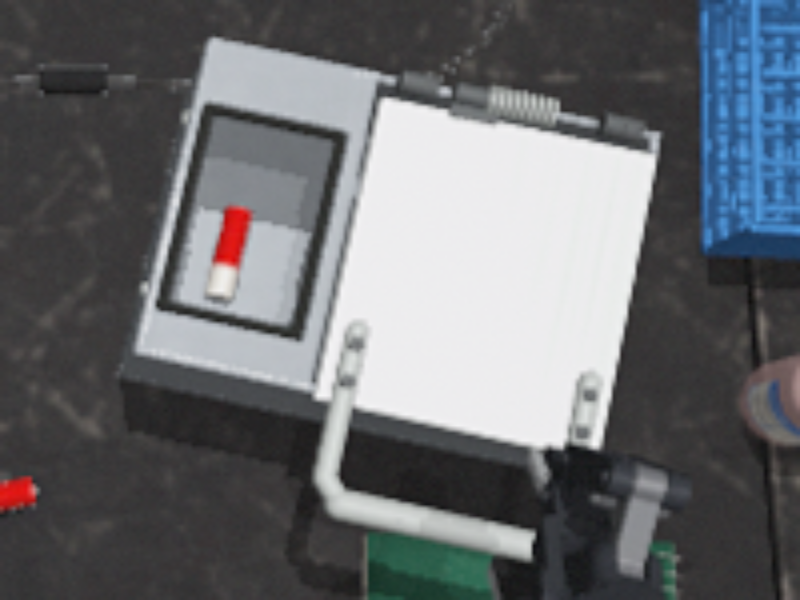

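The top view shows the cell lying inside the case through the port, at crop (228,255), with the hatch shut. The 30° tilt is reachable. Next I go to a standoff 60 mm from the bar along the tool axis.

```bash
python3 -m jog '0.032 0 -0.0177 0.0211 0 0 0; 0.032 0 -0.0177 0.0211 0 0 0; 0.032 0 -0.0177 0.0211 0 0 0; 0.032 0 -0.0177 0.0211 0 0 0; 0.032 0 0 0 0 0 0; 0.032 0 0 0 0 0 0'
python3 - <<'E'
from h import *
s=sensors.state(); print(s["joint_pos"],s["ee_pos"],s["eef_rot"],s["t"])
R=s["eef_rot"]; bar=np.array([.4656,-.1537,.11]); print("bar in tool",R.T@(bar-s["ee_pos"]))
for n,(u,v) in(("side",(190,250)),("top",(445,310))):
    im=cams.read_camera(n)[:,:,::-1].copy()
    c=cv2.resize(im[v-80:v+80,u-100:u+100],None,fx=4,fy=3.75)
    for P,col in((s["ee_pos"],(0,0,255)),(bar,(255,0,0))):
        q=proj(n,P); cv2.circle(c,(int((q[0]-u+100)*4),int((q[1]-v+80)*3.75)),4,col,-1)
    cv2.imwrite(f"pics/{n}6.png",c)
E
```

```text
t: 11.8
ee_pos: [0.4475, -0.1495, 0.1455]
eef_rot: [[0.247, 0.839, 0.484], [0.969, -0.215, -0.122], [0.001, 0.499, -0.866]]
wrist_force: [0.0, -0.2, 0.4]
opening: 0.0323
[-0.6138  0.1373  2.3019  0.7199  0.2745 -1.019 ] [ 0.4475 -0.1495  0.1455] [[ 0.2474  0.8393  0.4841]
 [ 0.9689 -0.215  -0.1224]
 [ 0.0014  0.4993 -0.8664]] 11.8
bar in tool [ 0.0003 -0.0016  0.04  ]
```

View pics/side6.png

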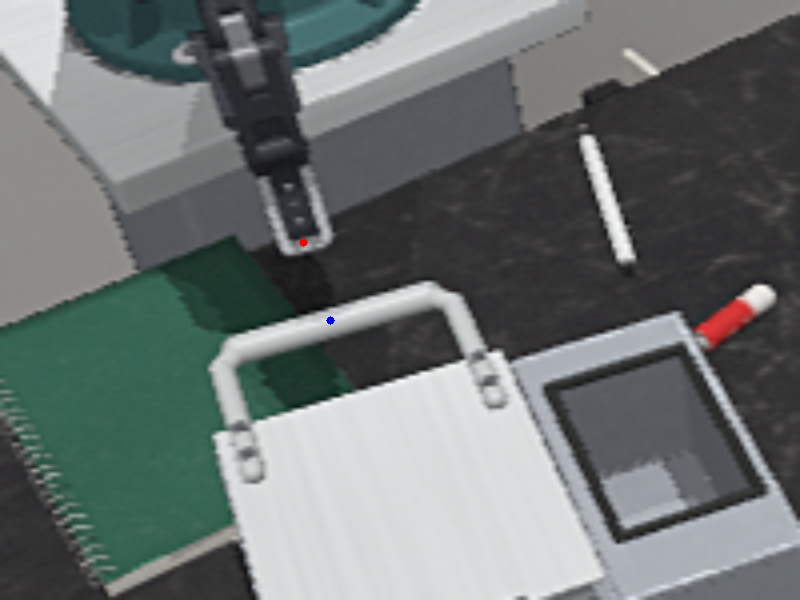

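View pics/top6.png

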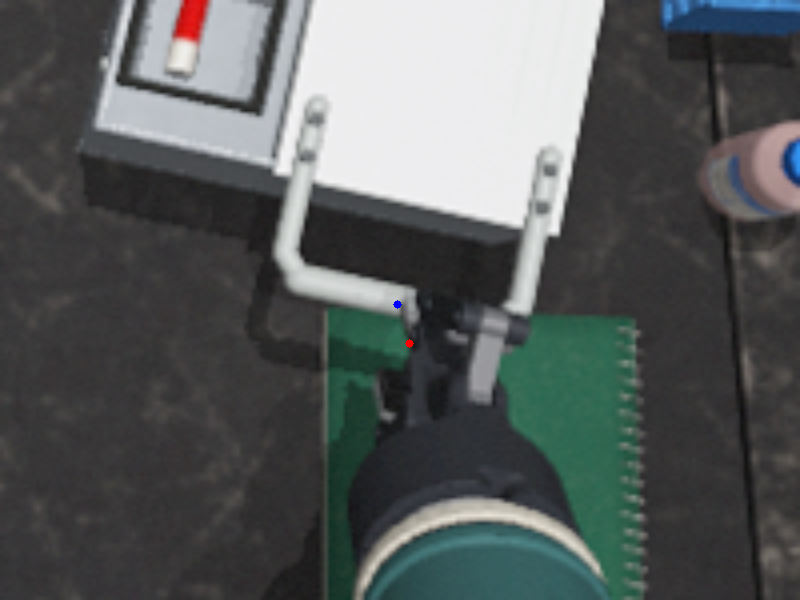

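Blue (the bar estimate) lies on the bar in both views and red (the TCP) on the fingertips. Joint 5 is near its lower limit, so I'll reduce the tilt to 15° before going in.

```bash
python3 -m jog '0.032 0 0 0 8 0 0; 0.032 0 0 0 7 0 0; 0.032 0 0.0087 0 0 0 0; 0.032 0 0 0 0 0 0'
python3 - <<'E'
from h import *
s=sensors.state(); print(s["joint_pos"],s["ee_pos"],s["eef_rot"],s["t"])
R=s["eef_rot"]; bar=np.array([.4656,-.1537,.11]); print("bar in tool",R.T@(bar-s["ee_pos"]))
E
```

```text
t: 12.3
ee_pos: [0.464, -0.1429, 0.1507]
eef_rot: [[0.227, 0.898, 0.376], [0.974, -0.219, -0.064], [0.024, 0.381, -0.924]]
wrist_force: [0.2, 0.2, 0.4]
opening: 0.0319
[-0.5528  0.1535  2.157   0.3101  0.4856 -0.5687] [ 0.464  -0.1429  0.1507] [[ 0.227   0.8985  0.3758]
 [ 0.9736 -0.219  -0.0645]
 [ 0.0244  0.3805 -0.9245]] 12.3
bar in tool [-0.0111 -0.0117  0.039 ]
```

```bash
cat >> h.py <<'E'
from scipy.spatial.transform import Rotation as Ro
YAW=np.radians(-14.3); XC=np.array([np.cos(YAW),np.sin(YAW),0]); YC=np.array([-np.sin(YAW),np.cos(YAW),0]); Z=np.array([0,0,1.])
def Rt(t):
    t=np.radians(t); z=np.sin(t)*XC-np.cos(t)*Z; return np.stack([YC,np.cross(z,YC),z],1)
def todo(Pt,R):
    s=sensors.state(); R0=np.array(s["eef_rot"]); 
    print("J",np.array(s["joint_pos"]),"p",np.array(s["ee_pos"]),"F",np.array(s["wrist_force"]),"op",round(s["opening"],4),"t",s["t"])
    print("shift(tool now)",R0.T@(Pt-s["ee_pos"]),"shift(target axes)",R.T@(Pt-s["ee_pos"]),"rotvec",np.degrees(Ro.from_matrix(R0.T@R).as_rotvec()))
BAR=np.array([.4656,-.1537,.11])
E
python3 - <<'E'
from h import *
R=Rt(18); print(R); todo(BAR-.035*R[:,2],R)
E
```

```text
[[ 0.247   0.9216  0.2994]
 [ 0.969  -0.2349 -0.0763]
 [ 0.      0.309  -0.9511]]
J [-0.5528  0.1535  2.157   0.3101  0.4856 -0.5687] p [ 0.464  -0.1429  0.1507] F [0.2282 0.2042 0.3725] op 0.0319 t 12.3
shift(tool now) [-0.0101 -0.009   0.0041] shift(target axes) [-0.0101 -0.0085  0.005 ] rotvec [ 4.3575 -1.717   0.6234]
```

```bash
python3 -m jog '0.032 0 0 0 4.4 -1.7 0.6; 0.032 0 0 0 0 0 0; 0.032 -0.010 -0.0085 0.005 0 0 0; 0.032 0 0 0 0 0 0'
python3 - <<'E'
from h import *
R=Rt(18); todo(BAR+.019*R[:,2],R)
E
```

```text
t: 12.7
ee_pos: [0.4501, -0.1485, 0.1399]
eef_rot: [[0.247, 0.924, 0.293], [0.969, -0.236, -0.071], [0.004, 0.301, -0.954]]
wrist_force: [0.1, 1.0, 0.6]
opening: 0.0317
J [-0.5354  0.1766  2.1242  0.169   0.5541 -0.4166] p [ 0.4501 -0.1485  0.1399] F [0.065  0.9976 0.5528] op 0.0317 t 12.7
shift(tool now) [-0.0014  0.0067  0.0524] shift(target axes) [-0.0012  0.0063  0.0525] rotvec [-0.4798 -0.2167 -0.0525]
```

```bash
python3 -m jog '0.032 -0.001 0.0065 0 0 0 0; 0.032 0 0 0 0 0 0; 0.032 0 0 0.015 0 0 0; 0.032 0 0 0.015 0 0 0; 0.032 0 0 0.015 0 0 0; 0.032 0 0 0.0075 0 0 0; 0.032 0 0 0 0 0 0; 0.032 0 0 0 0 0 0'
python3 - <<'E'
from h import *
R=Rt(18); todo(BAR+.019*R[:,2],R)
for n,(u,v) in(("side",(190,250)),("top",(445,310))):
    im=cams.read_camera(n)[:,:,::-1].copy()
    c=cv2.resize(im[v-60:v+60,u-80:u+80],None,fx=5,fy=5)
    cv2.imwrite(f"pics/{n}7.png",c)
E
```

```text
t: 13.5
ee_pos: [0.4728, -0.1558, 0.0929]
eef_rot: [[0.248, 0.924, 0.292], [0.969, -0.237, -0.073], [0.002, 0.301, -0.954]]
wrist_force: [0.3, 0.2, -0.0]
opening: 0.0321
J [-0.5194  0.3018  2.1284  0.2005  0.4239 -0.4396] p [ 0.4728 -0.1558  0.0929] F [ 0.3318  0.1654 -0.03  ] op 0.0321 t 13.5
shift(tool now) [ 0.0003 -0.0018  0.0005] shift(target axes) [ 0.0003 -0.0019  0.0004] rotvec [-0.4701 -0.0968 -0.0828]
```

View pics/side7.png

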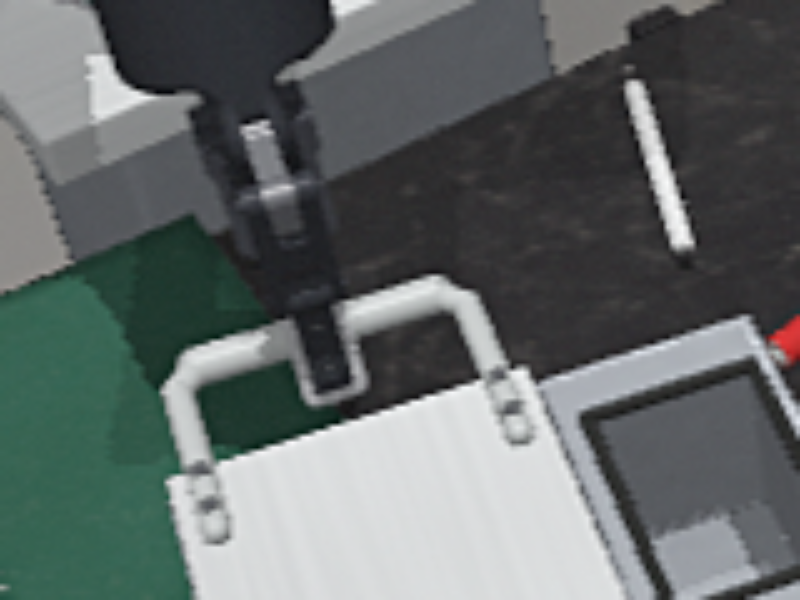

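View pics/top7.png

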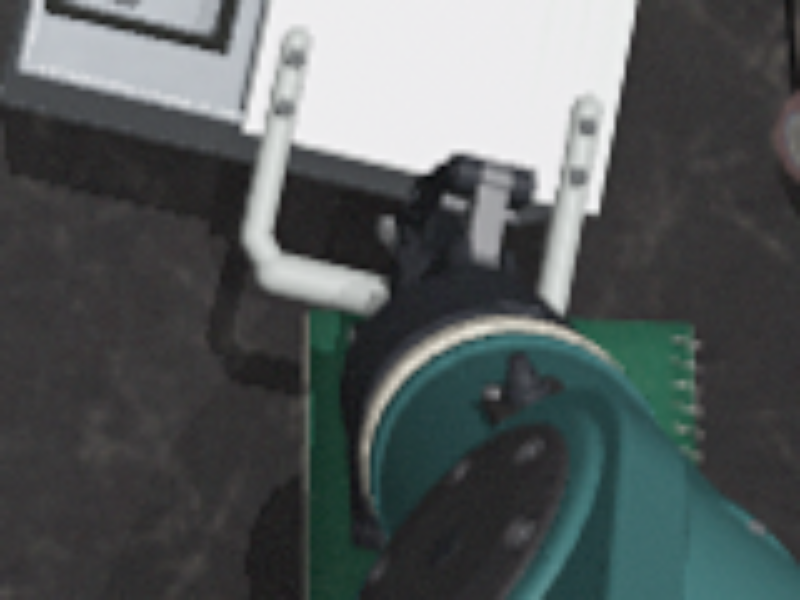

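The side view shows the rear finger behind the bar at (330,370), clear of the plate edge and midway between the arms, with no contact force. Close.

```bash
python3 -m jog '0.0 0 0 0 0 0 0; 0.0 0 0 0 0 0 0; 0.0 0 0 0 0 0 0; 0.0 0 0 0 0 0 0; 0.0 0 0 0 0 0 0' 40
python3 - <<'E'
from h import *
R=Rt(18); todo(BAR+.019*R[:,2],R)
E
```

```text
t: 14.1
ee_pos: [0.4711, -0.1553, 0.0925]
eef_rot: [[0.248, 0.924, 0.29], [0.969, -0.237, -0.072], [0.002, 0.299, -0.954]]
wrist_force: [-4.9, -0.2, 2.0]
opening: 0.0124
J [-0.52    0.3011  2.1304  0.1995  0.4249 -0.4396] p [ 0.4711 -0.1553  0.0925] F [-4.9116 -0.2257  2.0192] op 0.0124 t 14.1
shift(tool now) [ 0.0001 -0.      0.0006] shift(target axes) [ 0.0001 -0.0001  0.0006] rotvec [-0.6078 -0.1093 -0.0662]
```

The bar is gripped, and the grasp point agrees with the bar estimate to within 1 mm. Now I work out the constant tool-frame step for the arc about the hinge.

```bash
cat >> h.py <<'E'
H=BAR+.206*XC-np.array([0,0,.004])
def th():
    s=sensors.state(); R=np.array(s["eef_rot"]); b=s["ee_pos"]-.019*R[:,2]; d=b-H
    t=np.arctan2(d[2],-d@XC)-np.arctan2(.004,.206)
    tilt=np.degrees(np.arctan2(R[:,2]@XC,-R[2,2]))
    print("t",s["t"],"theta",round(t,3),np.degrees(t).round(2),"r",np.hypot(d[2],d@XC).round(4),"lat",(d@YC).round(4),"tilt",tilt.round(1),"rel",(tilt+np.degrees(t)).round(1),"F",np.array(s["wrist_force"]),"op",round(s["opening"],4),"J",np.array(s["joint_pos"]))
E
python3 - <<'E'
from h import *
th(); s=sensors.state(); R=np.array(s["eef_rot"]); c=R.T@(H-s["ee_pos"])
for d in(1,2,3,4): 
    print(d,(np.eye(3)-Ro.from_rotvec([np.radians(d),0,0]).as_matrix())@c)
E
```

```text
t 14.1 theta 0.003 0.18 r 0.206 lat -0.0002 tilt 17.4 rel 17.6 F [-4.9116 -0.2257  2.0192] op 0.0124 J [-0.52    0.3011  2.1304  0.1995  0.4249 -0.4396]
1 [ 0.      0.0008 -0.0034]
2 [ 0.      0.0018 -0.0068]
3 [ 0.      0.0027 -0.0101]
4 [ 0.      0.0038 -0.0135]
```

```bash
python3 -m jog '0.0 0 0.0018 -0.0068 2 0 0; 0.0 0 0.0027 -0.0101 3 0 0; 0.0 0 0.0027 -0.0101 3 0 0; 0.0 0 0.0027 -0.0101 3 0 0; 0.0 0 0.0027 -0.0101 3 0 0; 0.0 0 0 0 0 0 0'
python3 -c "
from h import *
th()"
```

```text
t: 14.7
ee_pos: [0.4738, -0.1559, 0.1421]
eef_rot: [[0.247, 0.967, 0.055], [0.969, -0.247, -0.012], [0.002, 0.056, -0.998]]
wrist_force: [-5.4, -0.2, 0.9]
opening: 0.0127
t 14.7 theta 0.251 14.38 r 0.2061 lat -0.0002 tilt 3.2 rel 17.6 F [-5.3935 -0.1961  0.8704] op 0.0127 J [-0.4673  0.2953  1.874   0.018   0.9177 -0.2279]
```

Tracking exactly on the circle with low forces. Continuing.

```bash
python3 -m jog '0.0 0 0.0027 -0.0101 3 0 0; 0.0 0 0.0027 -0.0101 3 0 0; 0.0 0 0.0027 -0.0101 3 0 0; 0.0 0 0.0027 -0.0101 3 0 0; 0.0 0 0.0027 -0.0101 3 0 0; 0.0 0 0.0027 -0.0101 3 0 0; 0.0 0 0 0 0 0 0'
python3 -c "
from h import *
th()"
```

```text
t: 15.4
ee_pos: [0.4937, -0.161, 0.2011]
eef_rot: [[0.248, 0.937, -0.247], [0.969, -0.239, 0.066], [0.003, -0.255, -0.967]]
wrist_force: [-5.3, 2.0, 2.0]
opening: 0.0125
t 15.4 theta 0.564 32.3 r 0.2062 lat -0.0002 tilt -14.8 rel 17.5 F [-5.3018  2.0492  2.0051] op 0.0125 J [-0.4192  0.4184  1.528  -0.0405  1.4505 -0.1589]
```

```bash
python3 -m jog '0.0 0 0.0027 -0.0101 3 0 0; 0.0 0 0.0027 -0.0101 3 0 0; 0.0 0 0.0027 -0.0101 3 0 0; 0.0 0 0.0027 -0.0101 3 0 0; 0.0 0 0.0027 -0.0101 3 0 0; 0.0 0 0.0027 -0.0101 3 0 0; 0.0 0 0 0 0 0 0'
python3 -c "
from h import *
th()
for n,(u,v) in(('side',(200,230)),('top',(430,270))):
    im=cams.read_camera(n)[:,:,::-1]
    cv2.imwrite(f'pics/{n}8.png',cv2.resize(im[v-100:v+100,u-130:u+130],None,fx=3,fy=3))
"
```

```text
t: 16.1
ee_pos: [0.5304, -0.1704, 0.2512]
eef_rot: [[0.248, 0.815, -0.524], [0.969, -0.207, 0.137], [0.003, -0.542, -0.84]]
wrist_force: [-5.0, 2.9, 5.0]
opening: 0.0126
t 16.1 theta 0.877 50.26 r 0.2063 lat -0.0002 tilt -32.8 rel 17.4 F [-5.0072  2.852   5.0479] op 0.0126 J [-0.3869  0.6195  1.1601 -0.076   1.9299 -0.143 ]
```

View pics/side8.png

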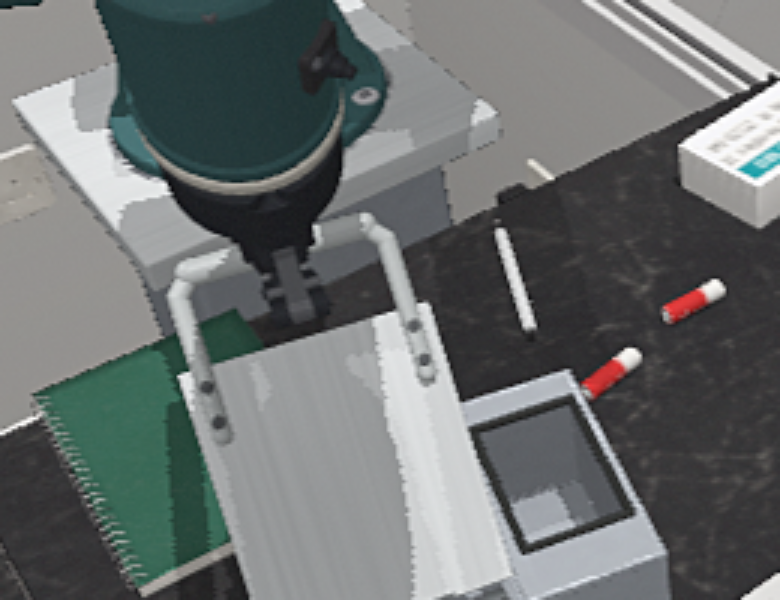

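The hatch is raised to about 50°, with the fingers round the bar at (285,270). I'll take it slowly past the balance point to about 65° and hold.

```bash
python3 -m jog '0.0 0 0.0027 -0.0101 3 0 0; 0.0 0 0.0027 -0.0101 3 0 0; 0.0 0 0.0027 -0.0101 3 0 0; 0.0 0 0.0018 -0.0068 2 0 0; 0.0 0 0.0018 -0.0068 2 0 0; 0.0 0 0.0018 -0.0068 2 0 0; 0.0 0 0 0 0 0 0; 0.0 0 0 0 0 0 0; 0.0 0 0 0 0 0 0; 0.0 0 0 0 0 0 0'
python3 -c "
from h import *
th()
for n,(u,v) in(('side',(200,230)),('top',(430,270))):
    im=cams.read_camera(n)[:,:,::-1]
    cv2.imwrite(f'pics/{n}9.png',cv2.resize(im[v-100:v+100,u-130:u+130],None,fx=3,fy=3))
"
```

```text
t: 17.2
ee_pos: [0.5714, -0.1808, 0.2823]
eef_rot: [[0.248, 0.655, -0.714], [0.969, -0.165, 0.185], [0.003, -0.738, -0.675]]
wrist_force: [-1.7, 4.8, 4.9]
opening: 0.0126
t 17.2 theta 1.139 65.25 r 0.2064 lat -0.0002 tilt -47.5 rel 17.7 F [-1.7155  4.7986  4.8511] op 0.0126 J [-0.3687  0.8241  0.8296 -0.1153  2.311  -0.1602]
```

View pics/side9.png

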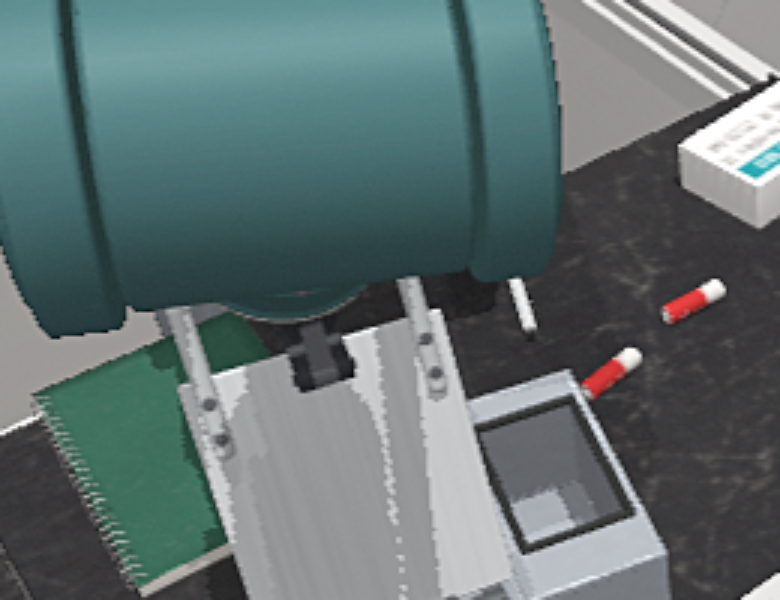

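View pics/top9.png

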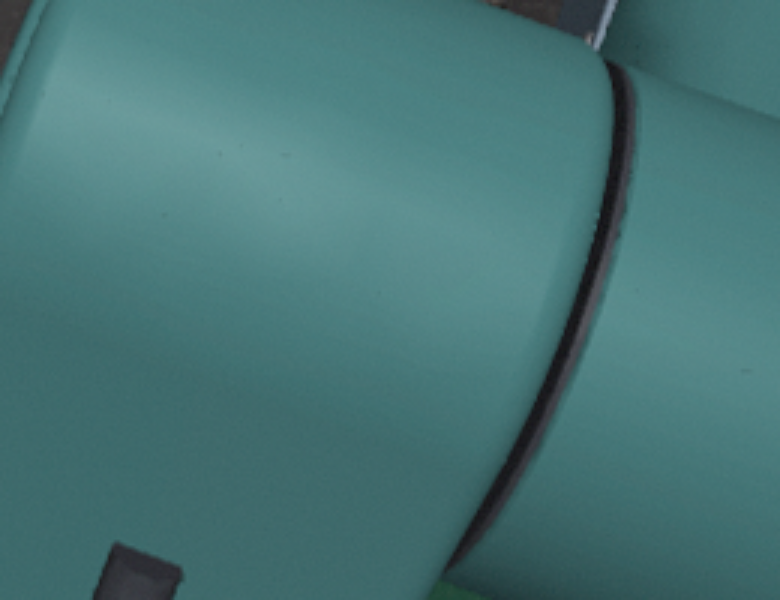

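Held at about 1.14 rad, past the 1.07 needed, for over 0.3 s, with the grip unchanged. Now I bring it back about 12°.

```bash
python3 -m jog '0.0 0 -0.0015 0.0068 -2 0 0; 0.0 0 -0.0022 0.0102 -3 0 0; 0.0 0 -0.0022 0.0102 -3 0 0; 0.0 0 -0.0015 0.0068 -2 0 0; 0.0 0 -0.0015 0.0068 -2 0 0; 0.0 0 0 0 0 0 0; 0.0 0 0 0 0 0 0; 0.0 0 0 0 0 0 0; 0.0 0 0 0 0 0 0; 0.0 0 0 0 0 0 0'
python3 - <<'E'
from h import *
th()
for n,(u,v) in(('side',(200,230)),('top',(430,270))):
    im=cams.read_camera(n)[:,:,::-1]
    cv2.imwrite(f'pics/{n}10.png',im if n=="top" else cv2.resize(im[v-100:v+100,u-130:u+130],None,fx=3,fy=3))
for n in("side","top"):
    print(n,[(q,[(np.round(d["pixel"],1).tolist(),round(d["score"],2)) for d in cams.place_of(q,n)]) for q in("bar","hatch_hinge")])
# expected pixel of hatch front corner/bar at the measured angle
s=sensors.state();R=np.array(s["eef_rot"]);print("bar exp",proj("side",s["ee_pos"]-.019*R[:,2]),"vel",np.array(s["joint_vel"]))
th()
for deg in(50,53,56):
    t=np.radians(deg)
    # hatch front corners at y=-.041+-.0635
    print(deg,[proj("side",H+.16*(-np.cos(t)*XC+np.sin(t)*Z)+sy*.0635*YC).round(1).tolist() for sy in(1,-1)])
E
```

```text
t: 18.3
ee_pos: [0.5381, -0.1723, 0.2583]
eef_rot: [[0.248, 0.787, -0.565], [0.969, -0.2, 0.147], [0.003, -0.583, -0.812]]
wrist_force: [-3.7, 6.1, 6.9]
opening: 0.0124
t 18.3 theta 0.93 53.29 r 0.2063 lat -0.0002 tilt -35.7 rel 17.6 F [-3.6707  6.1493  6.8842] op 0.0124 J [-0.3829  0.6572  1.0969 -0.0821  2.0053 -0.1439]
side [('bar', [([164.4, 209.0], 0.87)]), ('hatch_hinge', [])]
top [('bar', [([484.6, 248.7], 0.63)]), ('hatch_hinge', [([466.0, 202.3], 0.6)])]
bar exp [161.529  212.4839] vel [-0.0008 -0.0008  0.0007  0.0003 -0.0005 -0.0015]
t 18.6 theta 0.93 53.29 r 0.2063 lat -0.0002 tilt -35.7 rel 17.6 F [-3.8889  6.0274  6.268 ] op 0.0124 J [-0.3829  0.6572  1.0969 -0.0822  2.0054 -0.1439]
50 [[211.7, 230.0], [128.0, 254.8]]
53 [[212.3, 230.0], [127.7, 255.0]]
56 [[213.0, 230.3], [127.6, 255.5]]
```

View pics/side10.png

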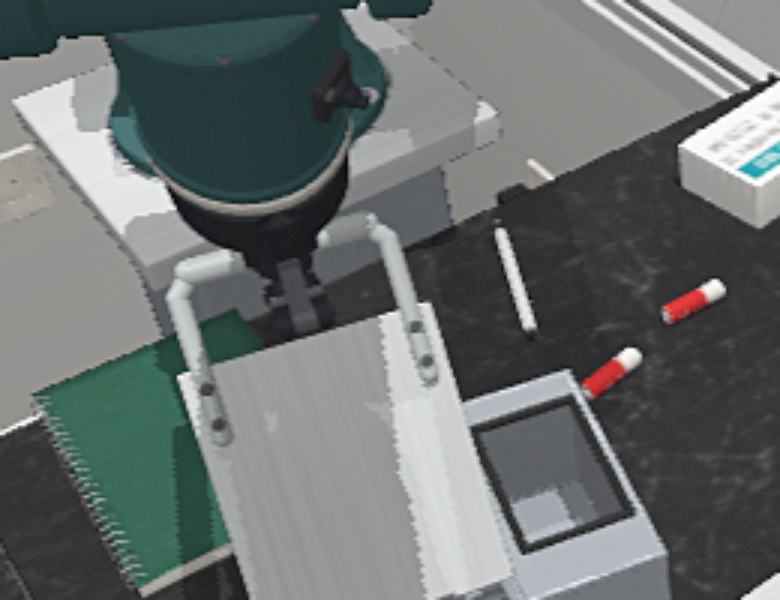

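View pics/top10.png

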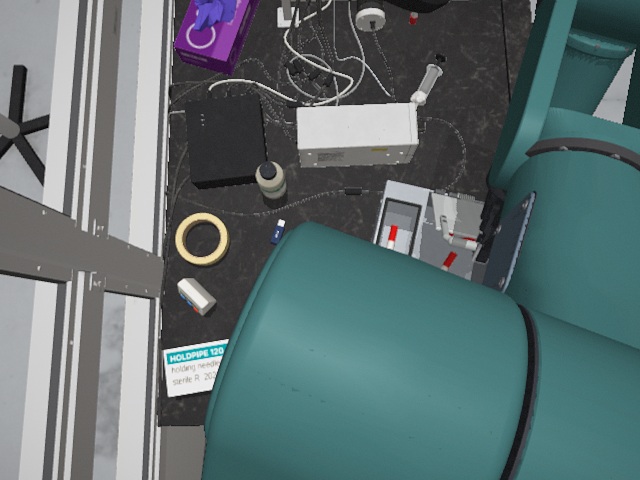

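The hatch is still at 0.93 rad (53°, 7° below balance) with the bar in the jaws. The cell is visible through the port at (393,237) in the top view, and the tape, timer and stick have not moved. Handing in.

```bash
python3 -c "
from h import *
th(); print(robot.sign_off())"
```

```text
t 18.6 theta 0.93 53.29 r 0.2063 lat -0.0002 tilt -35.7 rel 17.6 F [-3.8889  6.0274  6.268 ] op 0.0124 J [-0.3829  0.6572  1.0969 -0.0822  2.0054 -0.1439]
the job is handed in; nothing more can be done
None
```

I finished the task and handed it in at 18.6 s of the 56 s allowed. The hand-in gives no verdict, so what follows rests on my own checks.

- **Cell:** I took the farthest of the three look-alike cells and dropped it through the port with the hatch shut. The top camera showed it lying inside, both before the lift and at the end.
- **Hatch:** I gripped it by the bar at 40 N and raised it to about 1.14 rad, held it there for over 0.3 s, then brought it back. It never came near the open stop.
- **Last checks:**
  - The hatch angle was 0.93 rad (53°, about 7° below balance).
  - Joint speeds were near zero and the jaws were stopped on the bar with a 12.4 mm reading.
  - The wrist force was about 9 N.
  - The tape roll, timer and memory stick looked unmoved.

**Limits of the checks:** the hatch angle comes from the arm pose and the fitted hinge, not from a direct reading. The bar detector was 3 to 4 pixels off the expected spot in the side view. In the top view it reported (485,249) with a middling score, which I did not check because the arm largely hid the bar. At 12.4 mm the reading is below the 14 mm bar, as it also was on the 15 mm cell.

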